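# Press the toggle clamps home on a strip for tacking

## Task

Clamp the aluminium strip down for tacking: with the fingertips, lightly press the raised handles of the three toggle clamps down until each lies level and fully home - first the clamp next to the steel end stop, then the middle one, last the one at the strip's free end. Only press: take no handle between the fingers, lift nothing, and leave the strip and everything lying about where it is.

Things in the scene. Friction and masses are not known exactly. Their poses are not given: they have to be found in the camera images.
- fixture: dark steel tooling plate, 290 x 480 x 12 mm, fixed on the bench, full of 16 mm holes. Origin at the centre of its underside, z up; its x axis runs across it from the clamps' handles towards the strip, its y axis along the strip. The three clamps stand in a row along y, about 120 mm apart
- strip: the workpiece: loose aluminium flat, 40 x 360 x 6 mm, long side along its y axis, lying on four clay blocks along the far (+x) side of the plate, its top 34 mm above the bench. Origin at the centre of its underside
- end_stop: steel U-shaped stop, 60 x 55 x 45 mm, bolted to the plate just beyond one end of the strip - either the +y or the -y end of the plate. Origin at the centre of its underside. At the other, free, end of the strip stands a round jar instead
- clamp_left: the clamp nearest the plate's +y end: steel horizontal toggle clamp fixed to the plate. Origin under its 62 x 46 mm base, 12 mm above the bench; handle along -x (towards the robot), arm with rubber-tipped spindle along +x over the strip. Handle pivot at x = -14, z = 45 mm; black grip 22 mm wide, 16 mm thick, 55 to 141 mm from the pivot
- handle_left (a joint): angle of that clamp's handle, rad: 0 = pressed fully home, spindle on the strip, grip level, its top side 65 mm above the bench; grows as the grip is raised, to 1.0 at most; starts between 0.45 and 0.75. Stays where it is left; about 3 N on the grip moves it; at home the rubber tip stops it, a little softly; the arm follows by itself
- grip_left (a point): point on top of that clamp's grip, on its centreline, 95 mm from the pivot; moves with the handle (axes as the handle's: -x along the grip away from the pivot)
- clamp_mid: the clamp in the middle of the row: steel horizontal toggle clamp fixed to the plate. Origin under its 62 x 46 mm base, 12 mm above the bench; handle along -x (towards the robot), arm with rubber-tipped spindle along +x over the strip. Handle pivot at x = -14, z = 45 mm; black grip 22 mm wide, 16 mm thick, 55 to 141 mm from the pivot
- handle_mid (a joint): angle of that clamp's handle, rad: 0 = pressed fully home, spindle on the strip, grip level, its top side 65 mm above the bench; grows as the grip is raised, to 1.0 at most; starts between 0.45 and 0.75. Stays where it is left; about 3 N on the grip moves it; at home the rubber tip stops it, a little softly; the arm follows by itself
- grip_mid (a point): point on top of that clamp's grip, on its centreline, 95 mm from the pivot; moves with the handle (axes as the handle's: -x along the grip away from the pivot)
- clamp_right: the clamp nearest the plate's -y end: steel horizontal toggle clamp fixed to the plate. Origin under its 62 x 46 mm base, 12 mm above the bench; handle along -x (towards the robot), arm with rubber-tipped spindle along +x over the strip. Handle pivot at x = -14, z = 45 mm; black grip 22 mm wide, 16 mm thick, 55 to 141 mm from the pivot
- handle_right (a joint): angle of that clamp's handle, rad: 0 = pressed fully home, spindle on the strip, grip level, its top side 65 mm above the bench; grows as the grip is raised, to 1.0 at most; starts between 0.45 and 0.75. Stays where it is left; about 3 N on the grip moves it; at home the rubber tip stops it, a little softly; the arm follows by itself
- grip_right (a point): point on top of that clamp's grip, on its centreline, 95 mm from the pivot; moves with the handle (axes as the handle's: -x along the grip away from the pivot)
- jar: bystander: aluminium jar, 52 mm across, 50 mm tall, on the plate beyond the strip's free end; origin at the centre of its underside
- block: bystander: loose clay block, 50 x 25 x 25 mm, on the plate between two handles; origin at the centre of its underside
- stop_bolt: bystander: loose steel bolt, 28 mm across and 52 mm tall, standing on the plate between the other two handles; origin at the centre of its underside
- hammer: bystander: hammer, 230 mm, lying on the bench to the left; origin below its middle
- f_clamp: bystander: F-clamp, 210 mm bar, lying on the bench to the right; origin below the bar, near its middle

How it is judged:
By the outcome, as a careful person would: the job done as asked, in the order asked, and still so for the second after the job is handed in, with the robot touching nothing.
It also fails if it takes over 48 s, if anything falls off the work surface, if the arm or the gripper's body presses on something with over 40 N, if the wrist force passes 120 N, or if a joint passes its speed limit or range.

## Robot

A 7-joint arm with a two-finger parallel gripper is mounted at the origin on the work surface. World frame = base frame: x ahead of the robot, y to its left, z up, the work surface at z = 0. Lengths are in m, angles in rad, forces in N, time in s.
With the tool pointing down it reaches from about 0.425 to 0.875 m from the base axis. Payload 9.9 kg.
Tool frame: the origin (TCP) lies between the finger pads, 19 mm behind the fingertips; this is the grasp point; z points along the fingers, y is the line along which they close (so a half turn about z gives the same grasp; the last joint's range is limited). The gripper opens to 85 mm and grips with 20 to 120 N. Pads are 22 mm wide; open, the fingers measure 114 mm over their backs; the gripper's body (76 mm by 85 mm) begins 54 mm behind the grasp point. The pads swing forward as they close: fully open they stand 13 mm farther back than shut.
Start: joints at [-0.084, 0.576, 0.025, 1.437, -0.015, 1.129, -0.057], TCP at [0.675, 0, 0.25] pointing down, gripper open.
Joint ranges: [-2.76, 2.76], [-0.34, 2.15], [-1.52, 1.57], [0.19, 2.46], [-1.09, 4.23], [0.17, 1.99], [-2.82, 2.82]. Speed limits (rad/s): [2.22, 2.22, 3.01, 3.01, 3.14, 3.14, 3.14].

## Interface

Orientations are given as [roll, pitch, yaw] about the fixed x, y, z axes, in that order (R = Rz(yaw) Ry(pitch) Rx(roll)).
In Python, from plant import arm, readout, ticket, capture gives the robot as it stands (arm), with the cameras as plain functions, the readings (readout) and the job (ticket).
- The arm moves only by the tool drive_effector, called after ">>>" by a JSON object that holds its "op" and its "data", one argument or row to a line. Schema: {"type":"object","properties":{"rows":{"type":"object","properties":{"rx":{"type":"array","items":{"type":"number"},"minItems":1,"maxItems":5},"ry":{"type":"array","items":{"type":"number"},"minItems":1,"maxItems":5},"rz":{"type":"array","items":{"type":"number"},"minItems":1,"maxItems":5},"sx":{"type":"array","items":{"type":"number"},"minItems":1,"maxItems":5},"sy":{"type":"array","items":{"type":"number"},"minItems":1,"maxItems":5},"sz":{"type":"array","items":{"type":"number"},"minItems":1,"maxItems":5},"jaw":{"type":"array","items":{"type":"number"},"minItems":1,"maxItems":5}},"additionalProperties":false,"required":["rx","ry","rz","sx","sy","sz","jaw"]},"grip_n":{"type":"number"},"only":{"type":"string"},"quiet":{"type":"boolean"},"lines":{"type":"string"}},"required":["rows"],"additionalProperties":false}. rows is an object with one list for each field, all of the same length, 1 to 5, a row being the entries at one place: rx, ry, rz (a rotation vector in rad), sx, sy, sz (the shift in m), jaw (the finger opening in m); each row is the pose to reach, as a shift and turn from the pose commanded when the call began, along the tool's axes at that moment; what a row does not reach only later rows make up. A row lasts 1/8 s, in which the tool goes at most 0.0625 m and 0.188 rad, less where a joint would pass 70% of its speed; a pose out of reach is approached as far as the arm can. The fingers move at their own pace and stop on an object; grip_n is the grip in N (left out, the last holds). Time passes only in rows, so rows that do not move let the fingers close. The tool returns the time, the measured TCP pose, the force, the opening and the grip force at its end. only (a regular expression) keeps the lines of the reply that match it, lines (a string "A,B") keeps lines A to B, and quiet returns only ok. Input that does not fit is refused with a message, and nothing moves.
- readout.read_state(): the state, without advancing time (a new reading comes with each control period).
- capture(name): name is "scene" or "side" or "wrist"; returns a dict with "pixels" (480x640x3 uint8, blue, green, red), "K" (3x3 intrinsics, pixels), "k1" (the pictures are not rectified: a ray, as slopes to the right and down, at radius r is drawn at 1 + k1 r^2 times it, then the intrinsics apply), "extrinsics" (4x4, takes a point from world to camera coordinates). Camera axes: x right, y up, looking along -z (the intrinsics and any distortion apply to the point x, -y, -z); pixel columns grow to the right and rows downward; lengths in m; the calibration is good to about 2 mm. A picture is of the moment at which its call begins. There is no depth.
- ticket.finish_job(): hands the job in; it is judged then, once.
The state is a dict: "time": time; "joint_positions": joint angles; "joint_velocities": joint speeds; "joint_efforts": joint torques, N m; "ee_pos": TCP position; "tcp_rot": TCP orientation; "contact_force": force on the tool from outside, world axes, zero at the start; "wrist_torque": the same for the moment, N m; "width": finger opening in m; "grip_force": force on a finger pad.
Only numpy, scipy, OpenCV 4.12 (cv2) and the standard library are available. Lean on these libraries where they do the work, as an engineer would, in place of code of your own. Each camera call takes 0.05 s, during which the arm holds its last target. There are 200 camera calls.

## Working session

There is one attempt and no reset: what is moved stays moved. The work goes in short steps, Python scripts to look and compute and a tool call to move; the robot and the scene stay as the last step left them, time stands still between calls to the robot, and variables do not carry over. Pictures are saved under pics/ and viewed, at most 10 in all, crops included, and the job is handed in when it is done.

```bash
ls; mkdir -p pics
```

Run:
```python
from plant import arm, readout, ticket, capture
import cv2,numpy as np,pickle
d={}
for n in ("scene","side","wrist"):
    c=capture(n); d[n]=c; cv2.imwrite(f"pics/{n}0.png",c["pixels"])
    print(n,c["K"][0],c["K"][1],c["k1"],np.round(c["extrinsics"],3).tolist())
pickle.dump(d,open("c0.pkl","wb"))
s=readout.read_state();print(s["time"],s["ee_pos"],s["tcp_rot"],s["contact_force"],s["width"])
```

```text
pics
plant.py
scene [463.17366196   0.         320.01773238] [  0.         463.17366196 247.95646658] -0.055492981680651185 [[-0.133, 0.991, 0.015, 0.096], [-0.684, -0.103, 0.722, 0.38], [0.717, 0.086, 0.692, -1.592], [0.0, 0.0, 0.0, 1.0]]
side [570.05613668   0.         315.68279532] [  0.         570.05613668 241.09176718] -0.019133051079693295 [[0.889, -0.457, 0.003, -0.527], [0.228, 0.45, 0.863, -0.21], [-0.396, -0.767, 0.505, -1.071], [0.0, 0.0, 0.0, 1.0]]
wrist [348.50681889   0.         322.27035902] [  0.         348.50681889 237.03367212] -0.05997717860748821 [[1.0, -0.001, -0.0, -0.674], [0.001, 0.949, -0.314, 0.038], [0.001, 0.314, 0.949, -0.38], [0.0, 0.0, 0.0, 1.0]]
0.15 [6.74701729e-01 8.03858125e-06 2.49345308e-01] [-3.14034207e+00  6.25711017e-05  1.57083251e+00] [-0.03719397 -0.64508939 -0.17514641] 0.08516857574590685
```

View pics/scene0.png

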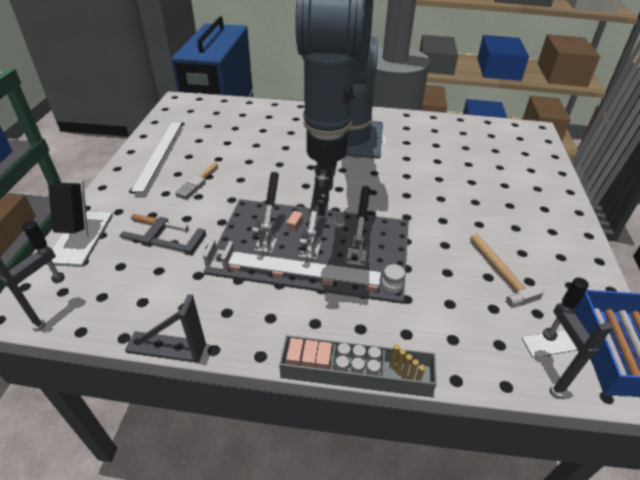

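View pics/side0.png

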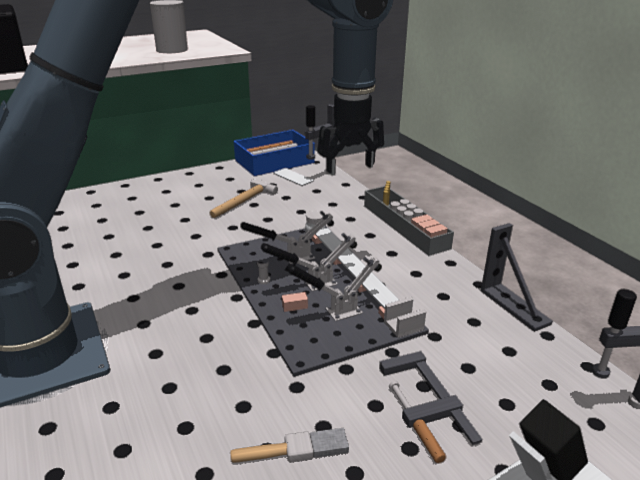

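View pics/wrist0.png

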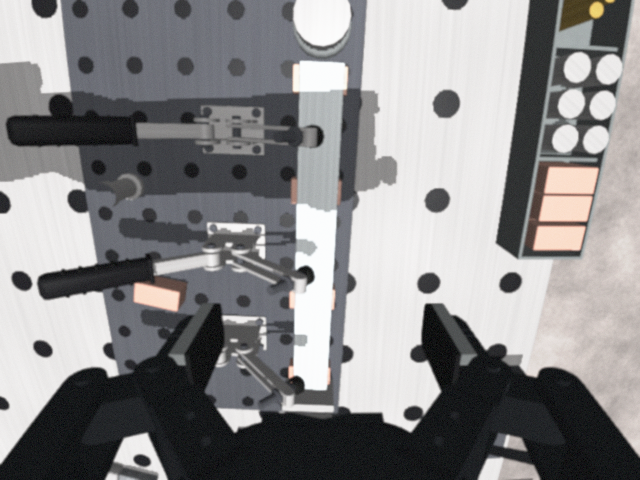

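The stop is at the -y end and the jar at +y (wrist row ~20), so the order is right, mid, left. The raised black grips of left and mid are at wrist px (75,130) and (95,278). The right one is hidden behind a finger. I'll shut the fingers and move the camera towards -y and -x.

>>> {"op": "drive_effector", "data": {
  "rows": {"rx":[0,0,0,0,0],"ry":[0,0,0,0,0],"rz":[0,0,0,0,0],"sx":[-0.05,-0.1,-0.15,-0.15,-0.15],"sy":[-0.04,-0.07,-0.1,-0.1,-0.1],"sz":[0,0,0,0,0],"jaw":[0,0,0,0,0]}
}}

```text
time: 0.78
ee_pos: [0.5752, -0.1496, 0.25]
tcp_rot: [3.141, -0.001, 1.571]
contact_force: [0.5, 1.2, 0.5]
width: 0.0
grip_force: 0.0
```

Run:
```python
from plant import arm, readout, ticket, capture
import cv2,numpy as np,pickle
d={}
for n in ("scene","side","wrist"):
    c=capture(n); d[n]=c; cv2.imwrite(f"pics/{n}1.png",c["pixels"])
pickle.dump(d,open("c1.pkl","wb"))
s=d["side"]["pixels"][190:340,200:440]
cv2.imwrite("pics/side1c.png",cv2.resize(s,None,fx=3.3,fy=3.3,interpolation=cv2.INTER_CUBIC))
```

```text
(no output)
```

View pics/wrist1.png

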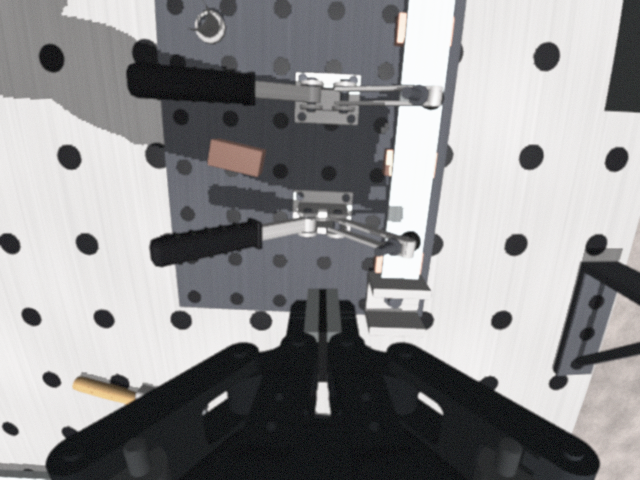

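View pics/side1c.png

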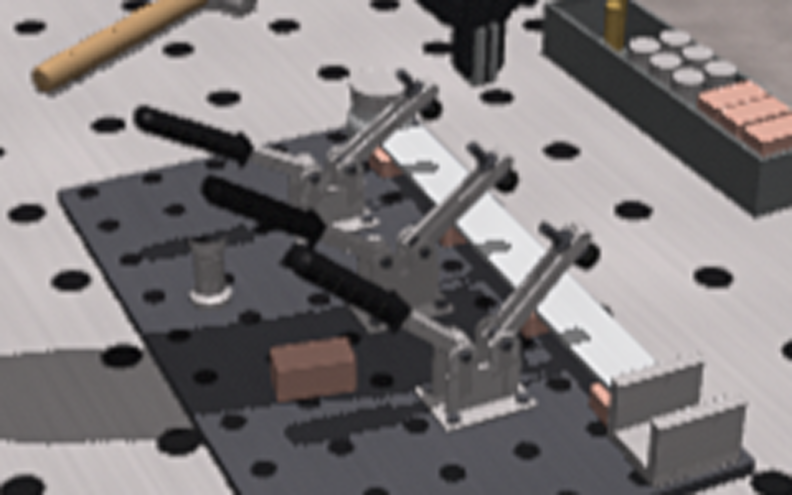

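Wrist1 shows the right grip running from (157,250) to (260,234) and the mid grip from (134,80) to (253,88). The bases are at (323,213) and (328,98). The side crop shows all three grips. Next I'll triangulate the grip ends.

Create h.py:
```python
import numpy as np,cv2
def ray(c,p):
    K=np.array(c["K"]);D=np.array([c["k1"],0,0,0,0.])
    u=cv2.undistortPoints(np.array([[p]],float),K,D)[0,0]
    E=np.array(c["extrinsics"]);R=E[:3,:3]
    d=R.T@np.array([u[0],-u[1],-1]); return -R.T@E[:3,3],d/np.linalg.norm(d)
def plane(c,p,z):
    o,d=ray(c,p);return o+d*(z-o[2])/d[2]
def tri(*cp):
    A=np.zeros((3,3));b=np.zeros(3);rs=[ray(*x) for x in cp]
    for o,d in rs: P=np.eye(3)-np.outer(d,d);A+=P;b+=P@o
    x=np.linalg.solve(A,b)
    return x,max(np.linalg.norm((np.eye(3)-np.outer(d,d))@(x-o)) for o,d in rs)
```

Run:
```python
import pickle,numpy as np
from h import *
np.set_printoptions(precision=4,suppress=True)
a=pickle.load(open("c0.pkl","rb"));b=pickle.load(open("c1.pkl","rb"))
sd=lambda x,y:(200+x/3.3,190+y/3.3)
for n,w,o,i,so,si in [("right",b,(157,250),(260,234),(297,257),(403,315)),("mid",b,(134,80),(253,88),(213,192),(318,225)),("left",a,(12,130),(134,130),(144,119),(245,150))]:
    O,e=tri((w["wrist"],o),(b["side"],sd(*so)));I,f=tri((w["wrist"],i),(b["side"],sd(*si)))
    v=O-I; print(n,O,e,I,f,"len",np.linalg.norm(v),"ang",np.arcsin(v[2]/np.linalg.norm(v)),"yaw",np.arctan2(-v[1],-v[0]))
print("bases",plane(b["wrist"],(323,213),.013),plane(b["wrist"],(328,98),.013),plane(a["wrist"],(234,131),.013))
print("strip L edge",plane(b["wrist"],(411,5),.034),plane(b["wrist"],(382,277),.034))
print("plate edge x-",plane(b["wrist"],(156,30),.012),plane(b["wrist"],(180,306),.012))
print("block",plane(b["wrist"],(236,156),.037),"bolt",plane(b["wrist"],(209,24),.064))
# base contours, wrist1
```

```text
right [ 0.4589 -0.1523  0.1444] 0.0013692513197579416 [ 0.5231 -0.1586  0.0881] 0.0018840091376377288 len 0.0857381695810851 ang 0.7177707366270365 yaw -0.09863515688358583
mid [ 0.4531 -0.0393  0.1293] 0.0027102035105998298 [ 0.5234 -0.0413  0.0857] 0.0020601529184147396 len 0.08271849311298313 ang 0.5553516947288429 yaw -0.027638923186522293
left [0.4527 0.0797 0.123 ] 0.003533291641450011 [0.523  0.0766 0.0818] 0.003086566248343485 len 0.08152358577206255 ang 0.5300110109340519 yaw -0.044663779428667186
bases [ 0.576  -0.1582  0.013 ] [ 0.5807 -0.0429  0.013 ] [0.5858 0.0747 0.013 ]
strip L edge [0.6518 0.0331 0.034 ] [ 0.6392 -0.2232  0.034 ]
plate edge x- [0.4182 0.02   0.012 ] [ 0.4069 -0.2716  0.012 ]
block [ 0.4931 -0.0962  0.037 ] bolt [0.4845 0.0108 0.064 ]
```

Plate yaw is about -0.042 rad. The handle pivots are at x≈0.562, 0.567 and 0.572. Grip angles are about 0.72, 0.56 and 0.53 rad. I'll press along the grip's arc, starting with the right clamp.

>>> {"op": "drive_effector", "data": {
  "rows": {"rx":[0,0,0,0,0],"ry":[0,0,0,0,0],"rz":[0,0,0,0,0],"sx":[-0.002,-0.005,-0.005,-0.005,-0.005],"sy":[-0.045,-0.085,-0.085,-0.085,-0.085],"sz":[0,0,0.03,0.06,0.08],"jaw":[0,0,0,0,0]}
}}

```text
time: 1.55
ee_pos: [0.4902, -0.1538, 0.1688]
tcp_rot: [-3.141, -0.0, 1.573]
contact_force: [0.6, -0.0, 0.4]
width: 0.0002
grip_force: 0.0
```

>>> {"op": "drive_effector", "data": {
  "rows": {"rx":[0,0,0,0,0],"ry":[0,0,0,0,0],"rz":[0,0,0,0,0],"sx":[0,0,0,0,0],"sy":[-0.003,-0.007,-0.011,-0.014,-0.017],"sz":[0.015,0.03,0.042,0.054,0.064],"jaw":[0,0,0,0,0]}
}}

```text
time: 2.17
ee_pos: [0.4728, -0.1546, 0.1053]
tcp_rot: [-3.141, -0.0, 1.571]
contact_force: [-0.2, 1.3, 2.4]
width: -0.0001
grip_force: 1.0
```

>>> {"op": "drive_effector", "data": {
  "rows": {"rx":[0,0,0,0,0],"ry":[0,0,0,0,0],"rz":[0,0,0,0,0],"sx":[0,0,0,0,0],"sy":[-0.002,-0.003,-0.003,-0.003,-0.003],"sz":[0.008,0.014,0.018,0.02,0.02],"jaw":[0,0,0,0,0]}
}}

```text
time: 2.8
ee_pos: [0.4703, -0.1552, 0.086]
tcp_rot: [3.141, 0.0, 1.571]
contact_force: [1.5, 0.9, -0.1]
width: -0.0
grip_force: 0.0
```

>>> {"op": "drive_effector", "data": {
  "rows": {"rx":[0,0,0],"ry":[0,0,0],"rz":[0,0,0],"sx":[0,0,0],"sy":[0,0,0],"sz":[0.001,0.002,0.002],"jaw":[0,0,0]}
}}

```text
time: 3.18
ee_pos: [0.4702, -0.1551, 0.0841]
tcp_rot: [3.141, 0.0, 1.571]
contact_force: [0.4, -1.0, 0.1]
width: -0.0004
grip_force: 0.3
```

>>> {"op": "drive_effector", "data": {
  "rows": {"rx":[0,0],"ry":[0,0],"rz":[0,0],"sx":[0,0],"sy":[0,0],"sz":[0.001,0.001],"jaw":[0,0]}
}}

```text
time: 3.42
ee_pos: [0.4701, -0.1551, 0.0831]
tcp_rot: [3.141, 0.0, 1.571]
contact_force: [0.9, -1.0, 2.2]
width: 0.0003
grip_force: 1.3
```

>>> {"op": "drive_effector", "data": {
  "rows": {"rx":[0,0],"ry":[0,0],"rz":[0,0],"sx":[0,0],"sy":[0,0],"sz":[0.001,0.001],"jaw":[0,0]}
}}

```text
time: 3.68
ee_pos: [0.4702, -0.1551, 0.0826]
tcp_rot: [3.141, 0.0, 1.571]
contact_force: [-2.0, 1.0, 12.1]
width: 0.0001
grip_force: 5.9
```

```bash
python3 - <<'E'
from plant import arm, readout, ticket, capture
import cv2
c=capture("side")["pixels"][190:340,200:440]
cv2.imwrite("pics/side2c.png",cv2.resize(c,None,fx=3.3,fy=3.3,interpolation=cv2.INTER_CUBIC))
E
```

```text
(no output)
```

View pics/side2c.png

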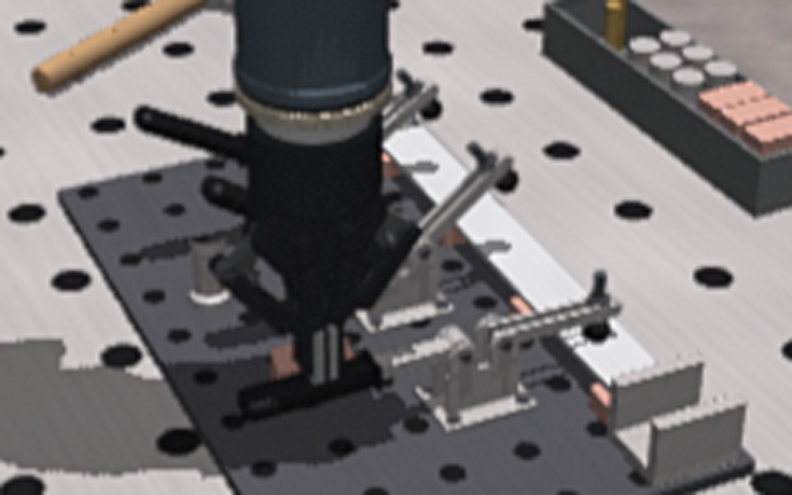

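The right handle now lies level, from (240,400) to (385,370) in the crop, and its spindle is on the strip at 12 N, so it is home. Next is the middle clamp.

>>> {"op": "drive_effector", "data": {
  "rows": {"rx":[0,0,0,0,0],"ry":[0,0,0,0,0],"rz":[0,0,0,0,0],"sx":[0,0,0.058,0.116,0.116],"sy":[0,0,0.01,0.02,0.02],"sz":[-0.05,-0.1,-0.1,-0.1,-0.07],"jaw":[0,0,0,0,0]}
}}

```text
time: 4.35
ee_pos: [0.4922, -0.0335, 0.1531]
tcp_rot: [3.137, -0.002, 1.579]
contact_force: [0.2, -0.0, -0.5]
width: 0.0001
grip_force: 0.0
```

>>> {"op": "drive_effector", "data": {
  "rows": {"rx":[0,0,0,0,0],"ry":[0,0,0,0,0],"rz":[0,0,0,0,0],"sx":[0,0,0,0,0],"sy":[-0.002,-0.006,-0.01,-0.013,-0.015],"sz":[0.012,0.026,0.038,0.05,0.06],"jaw":[0,0,0,0,0]}
}}

```text
time: 4.97
ee_pos: [0.4745, -0.0395, 0.0913]
tcp_rot: [-3.141, 0.0, 1.57]
contact_force: [-1.5, -0.6, 1.7]
width: 0.0002
grip_force: 1.0
```

>>> {"op": "drive_effector", "data": {
  "rows": {"rx":[0,0,0,0],"ry":[0,0,0,0],"rz":[0,0,0,0],"sx":[0,0,0,0],"sy":[0,0,0,0],"sz":[0.004,0.007,0.009,0.009],"jaw":[0,0,0,0]}
}}

```text
time: 5.48
ee_pos: [0.4751, -0.0389, 0.0831]
tcp_rot: [3.141, -0.0, 1.571]
contact_force: [-1.5, -0.3, 1.2]
width: 0.0001
grip_force: 0.8
```

>>> {"op": "drive_effector", "data": {
  "rows": {"rx":[0,0,0],"ry":[0,0,0],"rz":[0,0,0],"sx":[0,0,0],"sy":[0,0,0],"sz":[0.001,0.001,0.001],"jaw":[0,0,0]}
}}

```text
time: 5.85
ee_pos: [0.4751, -0.039, 0.0826]
tcp_rot: [3.141, -0.0, 1.571]
contact_force: [-4.1, 0.5, 11.0]
width: 0.0002
grip_force: 5.4
```

The middle clamp is home too, at the same height and force. Next is the left.

>>> {"op": "drive_effector", "data": {
  "rows": {"rx":[0,0,0,0,0],"ry":[0,0,0,0,0],"rz":[0,0,0,0,0],"sx":[0,0,0.059,0.1175,0.1175],"sy":[0,0,0.01,0.019,0.019],"sz":[-0.05,-0.1,-0.1,-0.1,-0.07],"jaw":[0,0,0,0,0]}
}}

```text
time: 6.48
ee_pos: [0.4964, 0.0848, 0.1535]
tcp_rot: [3.135, -0.004, 1.579]
contact_force: [0.2, -0.4, -1.2]
width: 0.0002
grip_force: 0.0
```

>>> {"op": "drive_effector", "data": {
  "rows": {"rx":[0,0,0,0,0],"ry":[0,0,0,0,0],"rz":[0,0,0,0,0],"sx":[0,0,0,0,0],"sy":[-0.002,-0.006,-0.01,-0.012,-0.014],"sz":[0.012,0.026,0.038,0.05,0.06],"jaw":[0,0,0,0,0]}
}}

```text
time: 7.1
ee_pos: [0.4798, 0.078, 0.0914]
tcp_rot: [-3.141, 0.0, 1.57]
contact_force: [-0.6, -1.3, 1.6]
width: -0.0001
grip_force: 0.9
```

>>> {"op": "drive_effector", "data": {
  "rows": {"rx":[0,0,0,0],"ry":[0,0,0,0],"rz":[0,0,0,0],"sx":[0,0,0,0],"sy":[0,0,0,0],"sz":[0.004,0.007,0.009,0.009],"jaw":[0,0,0,0]}
}}

```text
time: 7.6
ee_pos: [0.48, 0.0785, 0.0831]
tcp_rot: [3.141, -0.0, 1.571]
contact_force: [-0.9, -0.8, 0.8]
width: -0.0001
grip_force: 0.8
```

>>> {"op": "drive_effector", "data": {
  "rows": {"rx":[0,0,0],"ry":[0,0,0],"rz":[0,0,0],"sx":[0,0,0],"sy":[0,0,0],"sz":[0.001,0.001,0.001],"jaw":[0,0,0]}
}}

```text
time: 7.98
ee_pos: [0.4801, 0.0785, 0.0826]
tcp_rot: [3.141, -0.0, 1.571]
contact_force: [-4.2, -0.0, 10.5]
width: -0.0002
grip_force: 5.4
```

Now I'll retreat clear, go up and towards the strip, and check.

>>> {"op": "drive_effector", "data": {
  "rows": {"rx":[0,0,0,0,0],"ry":[0,0,0,0,0],"rz":[0,0,0,0,0],"sx":[0,0,0,0,0],"sy":[0,0,0.04,0.06,0.06],"sz":[-0.06,-0.12,-0.17,-0.2,-0.2],"jaw":[0,0,0,0,0]}
}}

```text
time: 8.6
ee_pos: [0.5426, 0.0787, 0.2844]
tcp_rot: [3.136, -0.001, 1.57]
contact_force: [-0.0, 0.3, -0.2]
width: 0.0
grip_force: 0.0
```

Run:
```python
from plant import arm, readout, ticket, capture
import cv2,numpy as np
c=capture("side")["pixels"][190:340,200:440]
w=capture("wrist")["pixels"]
a=cv2.resize(c,(800,500),interpolation=cv2.INTER_CUBIC)
cv2.imwrite("pics/side3c.png",a); cv2.imwrite("pics/wrist3.png",w)
```

```text
(no output)
```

View pics/side3c.png

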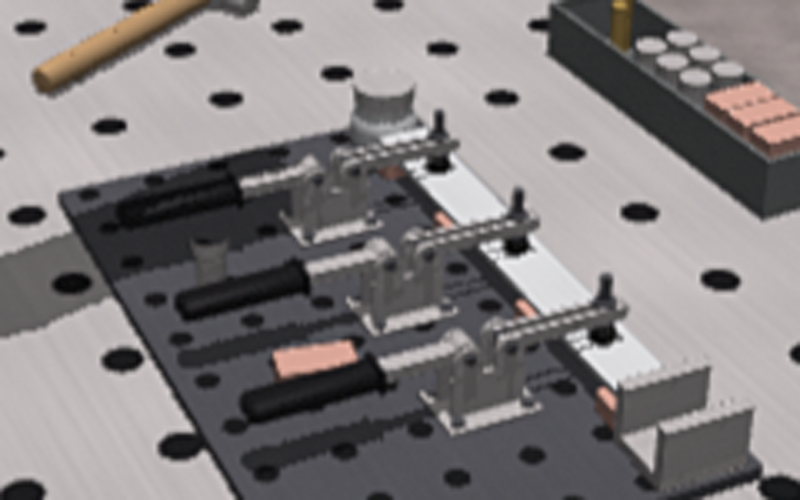

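View pics/wrist3.png

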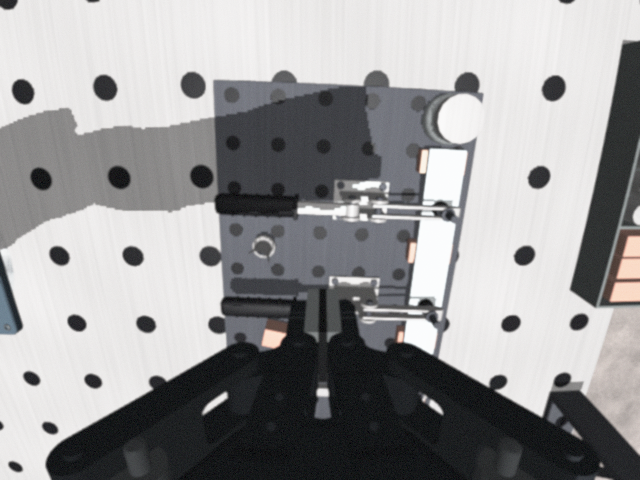

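The side crop shows all three grips level and parallel, with outer ends at (130,212), (190,302) and (255,405). The spindles rest on the strip. The strip, block, bolt and jar are where they were, and the arm is clear.

```bash
python3 -c "
from plant import arm, readout, ticket, capture
print(ticket.finish_job())"
```

```text
the job is handed in; nothing more can be done
None
```

All three toggle clamps are pressed home in the order asked: right (next to the end stop), middle, then left (free end), each with about 11–12 N on the grip. The job was handed in at about 9 s with the arm clear; the strip, block, bolt and jar look unmoved in the last pictures.

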